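# Draw the inspection torch from its charger and hold it aimed at the instrument tray

## Robot

A 7-joint arm with a two-finger parallel gripper is mounted at the origin on the work surface. World frame = base frame: x ahead of the robot, y to its left, z up, the work surface at z = 0. Lengths are in m, angles in rad, forces in N, time in s.
With the tool pointing down it reaches from about 0.4 to 0.925 m from the base axis. Payload 5.6 kg.
Tool frame: the origin (TCP) lies midway between the tips of the shut fingers; the grasp point (between the pads) lies 19 mm behind it; z points along the fingers, y is the line along which they close (so a half turn about z gives the same grasp; the last joint's range is limited). The gripper opens to 85 mm and grips with 20 to 120 N. Pads are 22 mm wide; open, the fingers measure 114 mm over their backs; the gripper's body (76 mm by 85 mm) begins 54 mm behind the grasp point. The pads swing forward as they close: fully open they stand 13 mm farther back than shut.
Start: joints at [-1.289, 0.468, -0.012, 1.603, 0.006, 1.071, -0.056], TCP at [0.207, 0.616, 0.231] pointing down, gripper open.
Joint ranges: [-2.53, 2.53], [-0.31, 2.02], [-1.57, 1.55], [0.28, 2.44], [-1.29, 4.43], [0.15, 1.84], [-2.92, 2.92]. Speed limits (rad/s): [2.57, 2.57, 3.14, 3.14, 3.14, 3.14, 3.14].

## Interface

Orientations are given as a rotation vector (axis times angle).
In Python, from rig import manip gives the robot as it stands.
- The arm moves only by the tool step_arm, never from a script. Its argument "deltas" is a list of rows, each an object of numbers: "dx", "dy", "dz": the shift along the tool's x, y, z as a fraction of full scale; "rx", "ry", "rz": the turn, a rotation vector about the tool's x, y, z as a fraction of full scale. In form: [{"dx": .., "dy": .., "dz": .., "rx": .., "ry": .., "rz": ..}, ...]. A call has 1 to 8 rows; each row shifts and turns the commanded pose from where the row before left it, along the tool's axes as they then stand; what a row does not reach is not made up. Full scale, the value 1, is 25 mm for a shift and 90 degrees for a turn. A row lasts 1/10 s, in which the tool goes at most 50 mm and 8.59 degrees, less where a joint would pass 70% of its speed; a pose out of reach is approached as far as the arm can. A call with a number of a shift or a turn outside -1 to 1 is refused whole. A call with a gripper value outside its range is refused whole. "gripper" is the opening, from 0 (shut) to 1 (fully open), set as the call begins (left out, the last holds). The fingers move at their own pace and stop on an object; "newtons" is the grip in N (left out, the last holds). Time passes only in rows, so rows that do not move let the fingers close. It gives the time, the measured TCP pose, the force, the opening and the grip force at its end, in the units of the state.
- manip.read_state(): the state, without advancing time (a new reading comes with each control period).
- manip.capture(name): name is "scene" or "top" or "wrist"; returns (picture, depth): 420x560x3 uint8, red, green, blue; 420x560 float32, m along the optical axis (not along the pixel's ray), 0 where there is no reading.
- manip.camera_params(name): a dict with "intrinsics" (3x3 intrinsics, pixels), "D" ([k1, k2, p1, p2, k3] as OpenCV has them; the pictures are not rectified), "R" (3x3) and "t" (3): a world point X has camera coordinates R X + t; the wrist camera has in their place "tool_from_camera" (4x4, takes a point from camera to tool coordinates, whose origin is the TCP and whose axes are the flange's). Camera axes: x right, y down, z forward; pixel columns grow to the right and rows downward; lengths in m; the calibration is good to about 2 mm. A picture is of the moment at which its call begins: read the wrist's pose just before it. camera_params takes no time and is no camera call.
- manip.job_done(): hands the job in; it is judged then, once.
Trained networks look in the newest picture that a camera, given by its name, has taken for a name from the list of things; names that differ only in an ending like _2 or _b are one class to them, and where a whole thing is asked for, a point or a joint stands for the part that bears it (a point fixed in the world has none). Each returns a list of dicts, best first, with "confidence" (0 to 1); they miss things now and then, are a little off and sometimes report something else, mostly with a low value. They report only what shows in the picture. A call takes as long as a camera call. They do not tell look-alikes from the thing itself.
- manip.cut_out(camera, target): "mask" (420x560 bool, what is visible of it) and "pixel" ([column, row] in pixels, amid what is visible of it).
- manip.place_of(camera, target): "pixel" ([column, row] in pixels: a listed point, or the origin of a listed thing).
The state is a dict: "t": time; "qpos": joint angles; "joint_vel": joint speeds; "joint_efforts": joint torques, N m; "eef_pos": TCP position; "tool_rot": TCP orientation; "wrist_force": force on the tool from outside, world axes, zero at the start; "wrist_torque": the same for the moment, N m; "gripper_width": finger opening in m; "finger_force": force on a finger pad.
Only numpy, scipy, OpenCV 4.12 (cv2) and the standard library are available. Lean on these libraries where they do the work, as an engineer would, in place of code of your own. Each camera call takes 0.05 s, during which the arm holds its last target. There are 200 camera calls.

## Task

Draw the yellow angle-head torch straight up out of its charging cradle, pulling it past the sprung catch, then turn and tip it so that its lens shines slantwise down, at about 45 degrees, onto the middle of the open instrument tray from about 25 cm away. Finish while still holding it there in the gripper, steady and raised well clear of the bench, touching nothing else with it. Leave the other things on the bench as they are.

Things in the scene. Friction and masses are not known exactly. Their poses are not given: they have to be found in the camera images.
- torch: Yellow torch bar 30 (own x) by 32 (y) by 155 mm (z), about 0.18 kg, upright in its cradle at the start. Origin: centre of underside; z up the bar; beam along own +x from a lens near the top. Orange sleeve at heights 55-105 mm; black catch rib, 3 mm proud, on the rear (-x) face at 45 mm. Grip its flat +y and -y sides above the cradle, e.g. 125 mm above the origin, with 30-40 N.
- lens (a point): Centre of the torch's lens glass: 25 mm in front (own +x) of the bar's axis and 132 mm above the torch's origin. Lens bezel black, 29 mm across. Its axes are the torch's: +x is the beam direction.
- cradle: Fixed grey charging cradle. Origin: centre of underside, on the bench; own +x is its front (lens side, towards the robot +-45 deg; torch yaw = its yaw). Base reaches 39 mm ahead, 54 mm behind, 64 mm wide; cup 44 mm square, sides 55 mm high; torch stands 8 mm above the bench. Catch tower behind: 32 mm wide, 90 high. Left or right of the white cradle. Torch is clear of the cup after 60 mm of lift.
- catch (a joint): Sprung steel roller in the cradle's tower that sits over the torch's rib: 0 = resting, pushed back 1 to 3 mm as the torch is pulled up. A straight upward pull of about 10 to 15 N snaps the torch past it within the first 16 mm of lift.
- tray: Open stainless instrument tray, fixed, 160 (own x) by 240 (own y) mm, 25 mm high, walls 4 mm. Origin: centre of its underside, on the bench.
- tray_mid (a point): Middle of the tray's inner floor, the point to light: 4 mm above the bench.
- cradle2: Fixed white cradle of the blue handset, base 75 by 64 mm, cup 46 mm square and 50 mm high. Origin: centre of its underside. Leave alone.
- handset: Loose blue thermometer handset, 32 by 34 by 107 mm, standing in the white cradle, top about 117 mm above the bench. Origin: centre of its underside. Leave alone.
- forceps: Loose steel ring-handled forceps, 140 mm long, 8 mm high, lying in the tray. Origin: under its pivot. Leave alone.
- tweezers: Loose tweezers, 125 mm long, 8 mm high, lying in the tray. Origin: under its middle. Leave alone.
- tape: Loose cream tape roll lying flat, 100 mm across, 25 mm high, beyond the tray. Origin: centre of its underside. Leave alone.
- disinfectant: Loose white bottle with green label and blue cap, 56 mm across, 140 mm high, towards the far right. Origin: centre of its underside. Leave alone.
- glove_carton: Loose white carton with a blue oval on top, 120 by 220 by 75 mm high, at the far side. Origin: centre of its underside. Leave alone.
Mind the look-alikes: they are no part of the job. Of the things shaped like the torch, the yellow one is meant.

How it is judged:
By the outcome, as a careful person would: the job done as asked, in the order asked, and still so for the second after the job is handed in, while the arm keeps its last pose, push and grip.
It also fails if it takes over 58 s, if anything falls off the work surface, if the arm or the gripper's body presses on something with over 40 N, if the wrist force passes 120 N, or if a joint passes its speed limit or range.

## Working session

There is one attempt and no reset: what is moved stays moved. The work goes in short steps, Python scripts to look and compute and a tool call to move; the robot and the scene stay as the last step left them, time stands still between calls to the robot, and variables do not carry over. Pictures are saved under pics/ and viewed, at most 10 in all, crops included, and the job is handed in when it is done.

Besides the shell and the picture viewer there is one more tool, called after ">>>" as name(argument=value, ...), one argument or row to a line, values as JSON. step_arm: Moves the arm, as the interface text tells. Its arguments: {"type":"object","properties":{"deltas":{"type":"array"},"gripper":{"type":"number"},"newtons":{"type":"number"}},"required":["deltas"]}

```bash
mkdir -p pics; ls; cat > h.py <<'E'
import numpy as np, cv2
from scipy.spatial.transform import Rotation as Ro
from rig import manip
def pts(cam,dep,mask,st=None):
    p=manip.camera_params(cam);K=np.array(p["intrinsics"]);D=np.array(p["D"])
    m=mask&(dep>0);v,u=np.nonzero(m)
    n=cv2.undistortPoints(np.stack([u,v],1).astype(float)[:,None],K,D)[:,0]
    z=dep[v,u];X=np.c_[n*z[:,None],z]
    if cam=="wrist":
        T=np.array(p["tool_from_camera"]);X=X@T[:3,:3].T+T[:3,3]
        return X@Ro.from_rotvec(st["tool_rot"]).as_matrix().T+np.array(st["eef_pos"])
    return (X-np.array(p["t"]))@np.array(p["R"])
def save(n,im): cv2.imwrite("pics/"+n,cv2.cvtColor(im,cv2.COLOR_RGB2BGR))
E
python3 - <<'E'
from h import *
for c in("scene","top"):
    im,d=manip.capture(c);save(c+"0.png",im);np.savez(c+"0.npz",im=im,d=d)
    for t in("torch","cradle","tray","handset","cradle2"):
        for r in manip.cut_out(c,t)[:3]:
            P=pts(c,d,r["mask"]);print(c,t,round(r["confidence"],2),np.round(r["pixel"]),r["mask"].sum(),np.round(np.median(P,0),3),np.round(np.percentile(P,2,axis=0),3),np.round(np.percentile(P,98,axis=0),3))
s=manip.read_state();print(s)
E
```

```text
pics
scene torch 0.9 [129. 256.] 826 [ 0.582 -0.46   0.105] [ 0.556 -0.481  0.01 ] [ 0.589 -0.445  0.159]
scene torch 0.79 [178. 290.] 823 [ 0.696 -0.375  0.107] [ 0.644 -0.397  0.   ] [ 0.705 -0.357  0.159]
scene torch 0.77 [166. 235.] 474 [ 0.584 -0.358  0.144] [ 0.552 -0.374  0.082] [ 0.587 -0.343  0.167]
scene cradle 0.85 [183. 259.] 677 [ 0.608 -0.349  0.052] [ 0.542 -0.387  0.004] [ 0.624 -0.327  0.094]
scene cradle 0.65 [259. 226.] 499 [ 0.546 -0.142  0.011] [ 0.51  -0.176  0.004] [ 0.567 -0.102  0.052]
scene tray 0.97 [375. 154.] 3879 [0.421 0.237 0.005] [ 0.341  0.115 -0.   ] [0.504 0.355 0.026]
scene handset 0.55 [256. 209.] 408 [ 0.536 -0.14   0.093] [ 0.441 -0.158 -0.   ] [ 0.545 -0.116  0.117]
scene cradle2 0.85 [183. 259.] 677 [ 0.608 -0.349  0.052] [ 0.542 -0.387  0.004] [ 0.624 -0.327  0.094]
scene cradle2 0.65 [259. 226.] 499 [ 0.546 -0.142  0.011] [ 0.51  -0.176  0.004] [ 0.567 -0.102  0.052]
top torch 0.97 [411. 222.] 528 [ 0.566 -0.348  0.152] [ 0.544 -0.422 -0.001] [ 0.595 -0.339  0.167]
top torch 0.89 [454. 220.] 595 [ 0.567 -0.449  0.132] [ 0.546 -0.472  0.014]
[... 734 characters left out ...]
6, 'qpos': array([-1.2890051 ,  0.46744423, -0.01156664,  1.6027295 ,  0.0060064 ,
        1.07135703, -0.05629075]), 'joint_vel': array([ 0.0008898 , -0.00218548,  0.00211825, -0.00117263,  0.00228972,
       -0.00078342, -0.00018782]), 'joint_efforts': array([-3.56090204e-04, -5.31940556e+01,  2.17117363e-02, -2.51519090e+01,
        1.16067784e-02,  1.28973981e-03,  7.09184434e-06]), 'eef_pos': array([0.20748656, 0.61600423, 0.23131434]), 'tool_rot': array([5.08067350e-01, 3.10016552e+00, 1.40119908e-04]), 'wrist_force': array([ 0.16783974,  0.60210318, -0.85985949]), 'wrist_torque': array([-0.01058416, -0.02048568,  0.01582898]), 'finger_force': 0.0, 'gripper_width': 0.08526790579728707}
```

View images.

```bash
python3 - <<'E'
from h import *
a=np.load("top0.npz")["im"];b=np.load("scene0.npz")["im"]
A=cv2.resize(a[130:290,270:510],(800,533),interpolation=cv2.INTER_CUBIC);save("topcrop.png",A)
E
```

```text
(no output)
```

View pics/scene0.png

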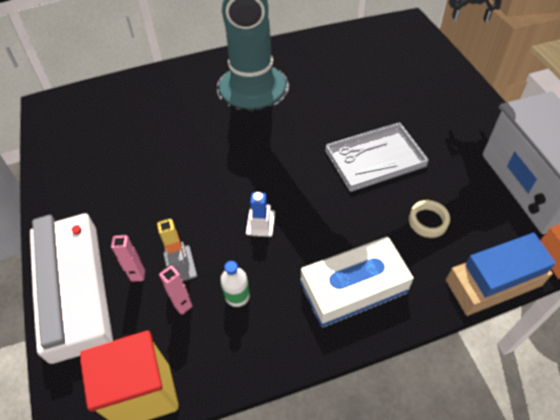

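View pics/topcrop.png

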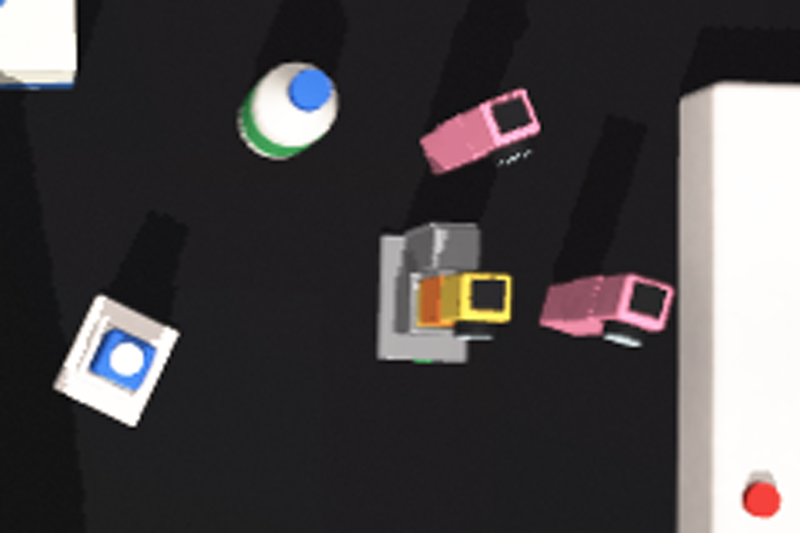

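Torch-shaped things: yellow at scene [166,235] / top [411,222] standing in the grey cradle; pink ones at scene [129,256] and [178,290] (top [454,220], [414,171]), which stand free. The enlarged top crop confirms that the yellow one with orange sleeve is meant, with the lens facing down the image (towards the robot).

```bash
python3 - <<'E'
from h import *
def rect(P):
    (c,s,a)=cv2.minAreaRect((P[:,:2]*1000).astype(np.float32));return np.round(c,1),np.round(s,1),round(a,1)
for c in("top","scene"):
    z=np.load(c+"0.npz");im,d=z["im"],z["d"]
    hsv=cv2.cvtColor(im,cv2.COLOR_RGB2HSV)
    u=np.zeros(d.shape,bool)
    if c=="top":u[190:245,380:435]=1
    else:u[210:275,150:200]=1
    Y=u&(hsv[...,0]>5)&(hsv[...,0]<35)&(hsv[...,1]>120)
    P=pts(c,d,Y)
    # torch top (incl. black window): any pixel at height>0.15
    Q=pts(c,d,u);T=Q[(Q[:,2]>.155)&(Q[:,2]<.172)];print(c,"toptorch",len(T),rect(T),np.round(np.median(T[:,2]),4))
    S=P[(P[:,2]>.075)&(P[:,2]<.15)];print(" side",len(S),rect(S))
    B=Q[(Q[:,2]>.003)&(Q[:,2]<.02)];print(" base",len(B),rect(B))
    W=Q[(Q[:,2]>.085)&(Q[:,2]<.096)];print(" tower",len(W),rect(W))
    R=Q[(Q[:,2]>.05)&(Q[:,2]<.06)];print(" cup",len(R),rect(R))
z=np.load("top0.npz");d=z["d"];im,dd=manip.capture("top")
for t in("tray","tape","disinfectant","glove_carton","handset"):
    r=manip.cut_out("top",t)
    if r:
        P=pts("top",d,r[0]["mask"]);h={"tray":.02,"tape":.018,"glove_carton":.06,"disinfectant":.1,"handset":.1}[t];P=P[P[:,2]>h];print(t,rect(P),P[:,2].max())
for t in("tray_mid","lens","torch"):
    for r in manip.place_of("top",t)[:2]:print(t,r)
p=manip.camera_params("top");K=np.array(p["intrinsics"]);R=np.array(p["R"]);tt=np.array(p["t"])
for r in manip.place_of("top","tray_mid")[:1]:
    n=cv2.undistortPoints(np.array([[r["pixel"]]],float),K,np.array(p["D"]))[0,0];v=R.T@np.r_[n,1];o=-R.T@tt;print(o+v*(.004-o[2])/v[2])
P=pts("top",d,np.ones_like(d,bool));P=P[(P[:,2]>.05)&(P[:,2]<.4)]
print("tall things near finish", np.round([P[(P[:,0]>.5)&(P[:,1]>0.05)].min(0),P[(P[:,0]>.5)&(P[:,1]>.05)].max(0)],3))
E
```

```text
top toptorch 231 (array([ 563.3, -355.4]), array([39.6, 31.4]), 1.7) 0.163
 side 134 (array([ 566.1, -341.6]), array([34.2, 14.3]), 25.5)
 base 537 (array([ 581.2, -382.6]), array([130.8, 133.8]), 1.5)
 tower 209 (array([ 587.5, -356.1]), array([33.7, 67.5]), 88.4)
 cup 83 (array([ 584.9, -340.1]), array([13.7, 72.3]), 82.0)
scene toptorch 265 (array([ 620.2, -367.3]), array([ 37.1, 143. ]), 83.1) 0.1615
 side 280 (array([ 578.8, -351.5]), array([26.4, 44.8]), 40.0)
 base 369 (array([ 506.7, -360.1]), array([128.2, 204.4]), 76.5)
 tower 215 (array([ 588.6, -359.3]), array([32.5, 69.1]), 89.4)
 cup 77 (array([ 587.8, -359.2]), array([74.4, 45. ]), 1.1)
tray (array([420.1, 238.8]), array([159.1, 242.7]), 2.6) 0.03175043634366208
tape (array([664.7, 272.9]), array([97.8, 95.5]), 89.0) 0.032077403432785215
disinfectant (array([ 698.4, -245.6]), array([40. , 29.8]), 39.3) 0.1442119960734296
glove_carton (array([774.9,  13.7]), array([122.2, 218.1]), 2.8) 0.08250736140805687
handset (array([ 523.9, -135.2]), array([32.9, 31.1]), 65.3) 0.12000028800647049
tray_mid {'pixel': [146.4, 276.3], 'confidence': 0.74}
tray_mid {'pixel': [304.0, 236.8], 'confidence': 0.53}
lens {'pixel': [411.4, 230.1], 'confidence': 0.93}
lens {'pixel': [454.7, 231.6], 'confidence': 0.57}
torch {'pixel': [436.9, 224.3], 'confidence': 0.94}
torch {'pixel': [396.9, 222.3], 'confidence': 0.82}
[0.4218555  0.23685086 0.004     ]
tall things near finish [[0.512 0.05  0.05 ]
 [0.931 0.587 0.148]]
```

>>> step_arm(
  deltas=[
    {"dx": -1, "dy": -0.76, "dz": -0.3},
    {"dx": -1, "dy": -0.76, "dz": -0.3},
    {"dx": -1, "dy": -0.76, "dz": -0.3},
    {"dx": -1, "dy": -0.76, "dz": -0.3},
    {"dx": -1, "dy": -0.76, "dz": -0.3},
    {"dx": -1, "dy": -0.76, "dz": -0.3},
    {"dx": -1, "dy": -0.76, "dz": -0.3},
    {"dx": -1, "dy": -0.76, "dz": -0.3},
  ],
  gripper=0.75,
  newtons=35,
)

```text
invalid input at $.deltas[0]: expected keys dx, dy, dz, rx, ry, rz
```

>>> step_arm(
  deltas=[
    {"dx": -1, "dy": -0.76},
    {"dx": -1, "dy": -0.76},
    {"dx": -1, "dy": -0.76},
    {"dx": -1, "dy": -0.76},
    {"dx": -1, "dy": -0.76},
    {"dx": -1, "dy": -0.76},
    {"dx": -1, "dy": -0.76},
    {"dx": -1, "dy": -0.76},
  ],
)

```text
invalid input at $.deltas[0]: expected keys dx, dy, dz, rx, ry, rz
```

>>> step_arm(
  deltas=[
    {"dx": -1, "dy": -0.76},
    {"dx": -0.8, "dy": -0.76},
    {"dx": -0.43, "dy": -0.98},
    {"dx": -0.43, "dy": -0.98},
    {"dx": -0.43, "dy": -0.98},
    {"dx": -0.43, "dy": -0.98},
    {"dx": -0.43, "dy": -0.98},
    {"dx": -0.43, "dy": -0.98},
  ],
)

```text
invalid input at $.deltas[0]: expected keys dx, dy, dz, rx, ry, rz
```

>>> step_arm(
  deltas=[
    {"dx": -0.43, "dy": -0.98, "rz": 0.08},
    {"dx": 0, "dy": 0, "rz": 0.09},
    {"rz": 0.09},
    {"rz": 0.09},
    {"rz": 0.09},
    {"rz": 0.09},
    {"rz": 0.09},
    {"rz": 0.09},
  ],
)

```text
invalid input at $.deltas[0]: expected keys dx, dy, dz, rx, ry, rz
```

```bash
python3 - <<'E'
from h import *
s=manip.read_state();print(s["t"],s["eef_pos"],s["qpos"],Ro.from_rotvec(s["tool_rot"]).as_matrix().round(3),s["gripper_width"])
print(np.round(manip.camera_params("wrist")["tool_from_camera"],3))
z=np.load("top0.npz");d=z["d"];P=pts("top",d,np.ones_like(d,bool));P=P[(P[:,2]>.06)&(P[:,2]<.4)&(P[:,0]>.35)&(P[:,1]>.13)]
print(len(P),np.round([P.min(0),P.max(0)],3))
E
```

```text
1.1 [0.2074852  0.61599166 0.23130327] [-1.28897774  0.46745541 -0.0115855   1.60273868  0.00599143  1.07137565
 -0.05634058] [[-0.948  0.319  0.   ]
 [ 0.319  0.948  0.   ]
 [-0.     0.    -1.   ]] 0.08515797571802508
[[ 0.001 -0.957 -0.289  0.072]
 [ 1.     0.001 -0.001 -0.   ]
 [ 0.001 -0.289  0.957 -0.143]
 [ 0.     0.     0.     1.   ]]
8067 [[0.512 0.229 0.06 ]
 [0.931 0.587 0.148]]
```

>>> step_arm(
  deltas=[
    {"dx": -1, "dy": -0.76, "dz": -0.35, "rx": 0, "ry": 0, "rz": 0},
    {"dx": -1, "dy": -0.76, "dz": -0.35, "rx": 0, "ry": 0, "rz": 0},
    {"dx": -1, "dy": -0.76, "dz": -0.35, "rx": 0, "ry": 0, "rz": 0},
    {"dx": -1, "dy": -0.76, "dz": -0.35, "rx": 0, "ry": 0, "rz": 0},
    {"dx": -1, "dy": -0.76, "dz": -0.35, "rx": 0, "ry": 0, "rz": 0},
    {"dx": -1, "dy": -0.76, "dz": -0.35, "rx": 0, "ry": 0, "rz": 0},
    {"dx": -1, "dy": -0.76, "dz": -0.35, "rx": 0, "ry": 0, "rz": 0},
    {"dx": -1, "dy": -0.76, "dz": -0.35, "rx": 0, "ry": 0, "rz": 0},
  ],
  gripper=0.75,
  newtons=35,
)

```text
t: 1.9
eef_pos: [0.3491, 0.407, 0.3018]
tool_rot: [0.508, 3.1, 0.001]
wrist_force: [0.9, 0.1, -0.7]
gripper_width: 0.0642
finger_force: 0.0
```

>>> step_arm(
  deltas=[
    {"dx": -1, "dy": -0.76, "dz": 0, "rx": 0, "ry": 0, "rz": 0},
    {"dx": -1, "dy": -0.76, "dz": 0, "rx": 0, "ry": 0, "rz": 0},
    {"dx": -1, "dy": -0.76, "dz": 0, "rx": 0, "ry": 0, "rz": 0},
    {"dx": -1, "dy": -0.76, "dz": 0, "rx": 0, "ry": 0, "rz": 0},
    {"dx": -1, "dy": -0.76, "dz": 0, "rx": 0, "ry": 0, "rz": 0},
    {"dx": -1, "dy": -0.76, "dz": 0, "rx": 0, "ry": 0, "rz": 0},
    {"dx": -1, "dy": -0.76, "dz": 0, "rx": 0, "ry": 0, "rz": 0},
    {"dx": -1, "dy": -0.76, "dz": 0, "rx": 0, "ry": 0, "rz": 0},
  ],
)

```text
t: 2.7
eef_pos: [0.4901, 0.1991, 0.3016]
tool_rot: [0.508, 3.1, 0.001]
wrist_force: [0.4, 0.3, -0.3]
gripper_width: 0.0639
finger_force: 0.0
```

>>> step_arm(
  deltas=[
    {"dx": -1, "dy": -0.76, "dz": 0, "rx": 0, "ry": 0, "rz": 0},
    {"dx": -0.8, "dy": -0.76, "dz": 0, "rx": 0, "ry": 0, "rz": 0},
    {"dx": -0.43, "dy": -0.98, "dz": 0, "rx": 0, "ry": 0, "rz": 0},
    {"dx": -0.43, "dy": -0.98, "dz": 0, "rx": 0, "ry": 0, "rz": 0},
    {"dx": -0.43, "dy": -0.98, "dz": 0, "rx": 0, "ry": 0, "rz": 0},
    {"dx": -0.43, "dy": -0.98, "dz": 0, "rx": 0, "ry": 0, "rz": 0},
    {"dx": -0.43, "dy": -0.98, "dz": 0, "rx": 0, "ry": 0, "rz": 0},
    {"dx": -0.43, "dy": -0.98, "dz": 0, "rx": 0, "ry": 0, "rz": 0},
  ],
)

```text
t: 3.5
eef_pos: [0.5342, -0.0111, 0.3015]
tool_rot: [0.508, 3.1, 0.001]
wrist_force: [-0.2, 0.4, 0.2]
gripper_width: 0.0638
finger_force: 0.0
```

>>> step_arm(
  deltas=[
    {"dx": -0.43, "dy": -0.98, "dz": 0, "rx": 0, "ry": 0, "rz": 0},
    {"dx": -0.43, "dy": -0.98, "dz": 0, "rx": 0, "ry": 0, "rz": 0},
    {"dx": -0.43, "dy": -0.98, "dz": 0, "rx": 0, "ry": 0, "rz": 0},
    {"dx": 0, "dy": 0, "dz": 0, "rx": 0, "ry": 0, "rz": 0.09},
    {"dx": 0, "dy": 0, "dz": 0, "rx": 0, "ry": 0, "rz": 0.09},
    {"dx": 0, "dy": 0, "dz": 0, "rx": 0, "ry": 0, "rz": 0.09},
    {"dx": 0, "dy": 0, "dz": 0, "rx": 0, "ry": 0, "rz": 0.09},
    {"dx": 0, "dy": 0, "dz": 0, "rx": 0, "ry": 0, "rz": 0.09},
  ],
)

```text
t: 4.3
eef_pos: [0.5413, -0.09, 0.3014]
tool_rot: [1.558, 2.728, 0.0]
wrist_force: [-1.1, -0.5, -0.2]
gripper_width: 0.0642
finger_force: 0.0
```

>>> step_arm(
  deltas=[
    {"dx": 0, "dy": 0, "dz": 0, "rx": 0, "ry": 0, "rz": 0.09},
    {"dx": 0, "dy": 0, "dz": 0, "rx": 0, "ry": 0, "rz": 0.09},
    {"dx": 0, "dy": 0, "dz": 0, "rx": 0, "ry": 0, "rz": 0.09},
    {"dx": 0, "dy": 0, "dz": 0, "rx": 0, "ry": 0, "rz": 0.09},
    {"dx": 0, "dy": 0, "dz": 0, "rx": 0, "ry": 0, "rz": 0.09},
    {"dx": 0, "dy": 0, "dz": 0, "rx": 0, "ry": 0, "rz": 0.09},
    {"dx": 0, "dy": 0, "dz": 0, "rx": 0, "ry": 0, "rz": 0.09},
    {"dx": 0, "dy": 0, "dz": 0, "rx": 0, "ry": 0, "rz": 0.09},
  ],
)

```text
t: 5.1
eef_pos: [0.5413, -0.0899, 0.3014]
tool_rot: [-2.777, -1.469, -0.001]
wrist_force: [0.6, 0.9, 0.9]
gripper_width: 0.064
finger_force: 0.0
```

```bash
python3 - <<'E'
from h import *
s=manip.read_state();print(s["t"],s["eef_pos"],s["qpos"],Ro.from_rotvec(s["tool_rot"]).as_matrix().round(3),s["gripper_width"])
z=np.load("top0.npz");d=z["d"];P=pts("top",d,np.ones_like(d,bool));P=P[(P[:,2]>.06)&(P[:,2]<.4)&(P[:,0]>.35)&(P[:,1]>.13)]
for y in np.arange(.13,.6,.05):
    Q=P[(P[:,1]>=y)&(P[:,1]<y+.05)]
    if len(Q):print(round(y,2),len(Q),Q.min(0).round(3),Q.max(0).round(3))
E
```

```text
5.1 [ 0.54134123 -0.08990119  0.30142648] [-0.49651228  0.25714313  0.72577528  1.81003204 -0.18685762  1.14373787
 -0.30675965] [[ 0.563  0.827  0.   ]
 [ 0.827 -0.563  0.   ]
 [ 0.     0.    -1.   ]] 0.06402506044216714
0.18 7 [0.836 0.229 0.06 ] [0.922 0.23  0.061]
0.23 857 [0.829 0.23  0.06 ] [0.93  0.28  0.111]
0.28 998 [0.83 0.28 0.06] [0.925 0.33  0.111]
0.33 1001 [0.83 0.33 0.06] [0.927 0.38  0.111]
0.38 988 [0.831 0.38  0.06 ] [0.926 0.43  0.112]
0.43 194 [0.831 0.43  0.06 ] [0.925 0.449 0.11 ]
0.48 969 [0.697 0.497 0.06 ] [0.931 0.53  0.106]
0.53 3047 [0.512 0.53  0.06 ] [0.931 0.58  0.148]
0.58 6 [0.831 0.58  0.061] [0.919 0.587 0.087]
```

>>> step_arm(
  deltas=[
    {"dx": 0, "dy": 0, "dz": 0, "rx": 0, "ry": 0, "rz": 0.09},
    {"dx": 0, "dy": 0, "dz": 0, "rx": 0, "ry": 0, "rz": 0.09},
    {"dx": 0, "dy": 0, "dz": 0, "rx": 0, "ry": 0, "rz": 0.09},
    {"dx": 0, "dy": 0, "dz": 0, "rx": 0, "ry": 0, "rz": 0.09},
    {"dx": 0, "dy": 0, "dz": 0, "rx": 0, "ry": 0, "rz": 0.09},
    {"dx": 0, "dy": 0, "dz": 0, "rx": 0, "ry": 0, "rz": 0.09},
    {"dx": 0, "dy": 0, "dz": 0, "rx": 0, "ry": 0, "rz": 0.082},
  ],
)

```text
t: 5.8
eef_pos: [0.5414, -0.0899, 0.3014]
tool_rot: [-3.141, 0.006, -0.001]
wrist_force: [-0.0, -0.8, -0.5]
gripper_width: 0.0642
finger_force: 0.0
```

>>> step_arm(
  deltas=[
    {"dx": 0, "dy": 1, "dz": 0, "rx": 0, "ry": 0, "rz": 0},
    {"dx": 0, "dy": 1, "dz": 0, "rx": 0, "ry": 0, "rz": 0},
    {"dx": 0, "dy": 1, "dz": 0, "rx": 0, "ry": 0, "rz": 0},
    {"dx": 0, "dy": 1, "dz": 0, "rx": 0, "ry": 0, "rz": 0},
    {"dx": 0.25, "dy": 1, "dz": 0, "rx": 0, "ry": 0, "rz": 0},
    {"dx": 0.25, "dy": 1, "dz": 0, "rx": 0, "ry": 0, "rz": 0},
    {"dx": 0.25, "dy": 1, "dz": 0, "rx": 0, "ry": 0, "rz": 0},
    {"dx": 0.25, "dy": 1, "dz": 0, "rx": 0, "ry": 0, "rz": 0},
  ],
)

```text
t: 6.6
eef_pos: [0.567, -0.2907, 0.3013]
tool_rot: [-3.141, -0.004, -0.0]
wrist_force: [0.9, 0.1, -0.3]
gripper_width: 0.0643
finger_force: 0.0
```

>>> step_arm(
  deltas=[
    {"dx": 0, "dy": 1, "dz": 0, "rx": 0, "ry": 0, "rz": 0},
    {"dx": 0, "dy": 1, "dz": 0, "rx": 0, "ry": 0, "rz": 0},
    {"dx": 0, "dy": 0.6, "dz": 0, "rx": 0, "ry": 0, "rz": 0},
    {"dx": 0, "dy": 0, "dz": 0, "rx": 0, "ry": 0, "rz": 0},
    {"dx": 0, "dy": 0, "dz": 0, "rx": 0, "ry": 0, "rz": 0},
  ],
)

```text
t: 7.1
eef_pos: [0.5668, -0.3545, 0.3011]
tool_rot: [-3.141, -0.003, 0.0]
wrist_force: [0.5, 0.9, 1.0]
gripper_width: 0.0641
finger_force: 0.0
```

```bash
python3 - <<'E'
from h import *
s=manip.read_state();print(s["t"],s["eef_pos"],s["qpos"],Ro.from_rotvec(s["tool_rot"]).as_matrix().round(3),s["gripper_width"])
im,d=manip.capture("wrist");save("w1.png",im);np.savez("w1.npz",im=im,d=d,p=s["eef_pos"],r=s["tool_rot"])
P=pts("wrist",d,np.ones_like(d,bool),s)
near=(abs(P[:,0]-.57)<.08)&(abs(P[:,1]+.355)<.05);Q=P[near]
T=Q[(Q[:,2]>.155)&(Q[:,2]<.172)];print(len(T),cv2.minAreaRect((T[:,:2]*1000).astype(np.float32)),np.median(T[:,2]))
for a,b in((.085,.097),(.05,.06),(.12,.15)):
    W=Q[(Q[:,2]>a)&(Q[:,2]<b)]
    if len(W):print(a,len(W),cv2.minAreaRect((W[:,:2]*1000).astype(np.float32)),np.median(W[:,2]))
E
```

```text
7.1 [ 0.56684115 -0.35449059  0.30107538] [-0.0708566   0.55117924  0.87515283  1.51758487 -0.43386223  1.27741021
 -0.71095754] [[ 1.     0.002 -0.   ]
 [ 0.002 -1.     0.001]
 [-0.    -0.001 -1.   ]] 0.06406994466413239
1453 ((565.3633422851562, -358.02374267578125), (31.740076065063477, 39.33247375488281), 89.3673095703125) 0.16402301142852005
0.085 1026 ((602.4351196289062, -358.3682861328125), (32.044559478759766, 35.46159362792969), 89.418701171875) 0.09024121179319891
0.05 219 ((586.8152465820312, -358.43463134765625), (43.268795013427734, 74.75609588623047), 89.28298950195312) 0.05537683503081808
0.12 269 ((565.2534790039062, -358.28765869140625), (40.17851257324219, 31.74820899963379), 0.6516426801681519) 0.1388747180559659
```

View pics/w1.png

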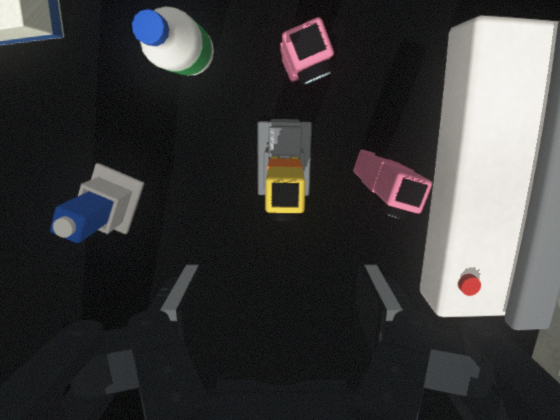

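>>> step_arm(
  deltas=[
    {"dx": 0.11, "dy": 0.1, "dz": 1, "rx": 0, "ry": 0, "rz": -0.007},
    {"dx": 0, "dy": 0, "dz": 1, "rx": 0, "ry": 0, "rz": 0},
    {"dx": 0, "dy": 0, "dz": 1, "rx": 0, "ry": 0, "rz": 0},
    {"dx": 0, "dy": 0, "dz": 1, "rx": 0, "ry": 0, "rz": 0},
    {"dx": 0, "dy": 0, "dz": 0, "rx": 0, "ry": 0, "rz": 0},
  ],
)

```text
t: 7.65
eef_pos: [0.5688, -0.354, 0.1978]
tool_rot: [-3.137, -0.024, 0.008]
wrist_force: [-0.5, 0.8, -0.1]
gripper_width: 0.064
finger_force: 0.0
```

```bash
python3 - <<'E'
from h import *
s=manip.read_state();print(s["t"],s["eef_pos"],Ro.from_rotvec(s["tool_rot"]).as_matrix().round(3)[:,0])
im,d=manip.capture("wrist")
P=pts("wrist",d,np.ones_like(d,bool),s)
near=(abs(P[:,0]-.57)<.08)&(abs(P[:,1]+.355)<.05);Q=P[near]
for a,b in((.155,.172),(.085,.097),(.05,.06)):
    W=Q[(Q[:,2]>a)&(Q[:,2]<b)]
    if len(W):print(a,len(W),cv2.minAreaRect((W[:,:2]*1000).astype(np.float32)),np.median(W[:,2]))
E
```

```text
7.65 [ 0.56880379 -0.35401888  0.19782972] [ 1.     0.015 -0.005]
0.155 3233 ((565.687744140625, -358.0296325683594), (31.749784469604492, 39.32143020629883), 89.92556762695312) 0.16395442392072432
0.085 2006 ((602.3954467773438, -358.236328125), (32.291873931884766, 35.39362716674805), 89.3142318725586) 0.09020882384171089
0.05 361 ((588.1134033203125, -358.11474609375), (43.81673049926758, 72.14275360107422), 89.78768157958984) 0.0552998859202142
```

>>> step_arm(
  deltas=[
    {"dx": 0.05, "dy": 0.14, "dz": 0, "rx": 0, "ry": 0, "rz": 0.004},
    {"dx": 0, "dy": 0, "dz": 0, "rx": 0, "ry": 0, "rz": 0},
    {"dx": 0, "dy": 0, "dz": 0.8, "rx": 0, "ry": 0, "rz": 0},
    {"dx": 0, "dy": 0, "dz": 0.8, "rx": 0, "ry": 0, "rz": 0},
    {"dx": 0, "dy": 0, "dz": 0.8, "rx": 0, "ry": 0, "rz": 0},
    {"dx": 0, "dy": 0, "dz": 0.8, "rx": 0, "ry": 0, "rz": 0},
    {"dx": 0, "dy": 0, "dz": 0.1, "rx": 0, "ry": 0, "rz": 0},
    {"dx": 0, "dy": 0, "dz": 0, "rx": 0, "ry": 0, "rz": 0},
  ],
)

```text
t: 8.5
eef_pos: [0.5711, -0.3613, 0.1195]
tool_rot: [3.141, 0.01, 0.001]
wrist_force: [-0.1, -0.8, -0.3]
gripper_width: 0.0643
finger_force: 0.0
```

```bash
python3 - <<'E'
from h import *
s=manip.read_state();print(s["t"],s["eef_pos"],Ro.from_rotvec(s["tool_rot"]).as_matrix().round(3),s["qpos"],s["wrist_force"])
im,d=manip.capture("wrist");save("w2.png",im)
E
```

```text
8.5 [ 0.5711399  -0.3612613   0.11951197] [[ 1.     0.006  0.   ]
 [ 0.006 -1.    -0.   ]
 [ 0.     0.    -1.   ]] [ 0.01153727  0.73840188  0.75419557  1.65471999 -0.58520542  0.98680456
 -0.59562591] [-0.05361997 -0.78497157 -0.31448676]
```

View pics/w2.png

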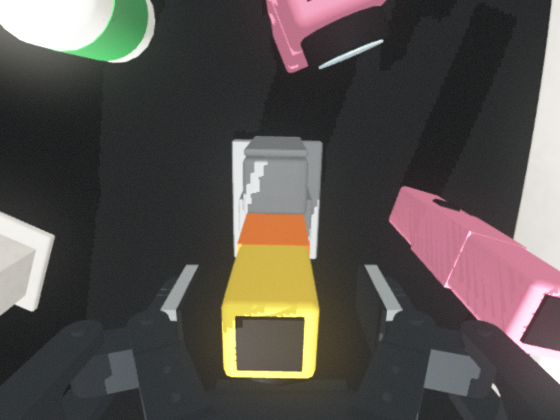

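>>> step_arm(
  deltas=[
    {"dx": -0.04, "dy": -0.13, "dz": 0.2, "rx": 0, "ry": 0, "rz": 0},
    {"dx": 0, "dy": 0, "dz": 0, "rx": 0, "ry": 0, "rz": 0},
    {"dx": 0, "dy": 0, "dz": 0, "rx": 0, "ry": 0, "rz": 0},
  ],
)

```text
t: 8.85
eef_pos: [0.5702, -0.3575, 0.1143]
tool_rot: [3.142, 0.011, 0.001]
wrist_force: [0.2, -0.3, -0.2]
gripper_width: 0.064
finger_force: 0.0
```

>>> step_arm(
  deltas=[
    {"dx": 0, "dy": 0, "dz": 0, "rx": 0, "ry": 0, "rz": 0},
    {"dx": 0, "dy": 0, "dz": 0, "rx": 0, "ry": 0, "rz": 0},
    {"dx": 0, "dy": 0, "dz": 0, "rx": 0, "ry": 0, "rz": 0},
    {"dx": 0, "dy": 0, "dz": 0, "rx": 0, "ry": 0, "rz": 0},
    {"dx": 0, "dy": 0, "dz": 0, "rx": 0, "ry": 0, "rz": 0},
    {"dx": 0, "dy": 0, "dz": 0, "rx": 0, "ry": 0, "rz": 0},
  ],
  gripper=0,
  newtons=38,
)

```text
t: 9.45
eef_pos: [0.5701, -0.3579, 0.1141]
tool_rot: [3.141, 0.01, 0.001]
wrist_force: [0.1, 0.4, 2.8]
gripper_width: 0.0315
finger_force: 37.9
```

>>> step_arm(
  deltas=[
    {"dx": 0, "dy": 0, "dz": -0.12, "rx": 0, "ry": 0, "rz": 0},
    {"dx": 0, "dy": 0, "dz": -0.12, "rx": 0, "ry": 0, "rz": 0},
    {"dx": 0, "dy": 0, "dz": -0.12, "rx": 0, "ry": 0, "rz": 0},
    {"dx": 0, "dy": 0, "dz": -0.12, "rx": 0, "ry": 0, "rz": 0},
    {"dx": 0, "dy": 0, "dz": -0.12, "rx": 0, "ry": 0, "rz": 0},
    {"dx": 0, "dy": 0, "dz": -0.12, "rx": 0, "ry": 0, "rz": 0},
    {"dx": 0, "dy": 0, "dz": -0.12, "rx": 0, "ry": 0, "rz": 0},
    {"dx": 0, "dy": 0, "dz": -0.12, "rx": 0, "ry": 0, "rz": 0},
  ],
)

```text
t: 10.25
eef_pos: [0.5704, -0.3582, 0.1393]
tool_rot: [3.141, 0.011, 0.003]
wrist_force: [-0.9, 0.6, -2.4]
gripper_width: 0.0315
finger_force: 39.9
```

>>> step_arm(
  deltas=[
    {"dx": 0, "dy": 0, "dz": -0.2, "rx": 0, "ry": 0, "rz": 0},
    {"dx": 0, "dy": 0, "dz": -0.2, "rx": 0, "ry": 0, "rz": 0},
    {"dx": 0, "dy": 0, "dz": -0.3, "rx": 0, "ry": 0, "rz": 0},
    {"dx": 0, "dy": 0, "dz": -0.4, "rx": 0, "ry": 0, "rz": 0},
    {"dx": 0, "dy": 0, "dz": -0.4, "rx": 0, "ry": 0, "rz": 0},
    {"dx": 0, "dy": 0, "dz": -0.4, "rx": 0, "ry": 0, "rz": 0},
    {"dx": 0, "dy": 0, "dz": -0.4, "rx": 0, "ry": 0, "rz": 0},
    {"dx": 0, "dy": 0, "dz": -0.4, "rx": 0, "ry": 0, "rz": 0},
  ],
)

```text
t: 11.05
eef_pos: [0.5699, -0.3577, 0.2063]
tool_rot: [3.141, 0.01, 0.0]
wrist_force: [0.2, 0.0, -1.7]
gripper_width: 0.0318
finger_force: 39.9
```

>>> step_arm(
  deltas=[
    {"dx": 0, "dy": 0, "dz": -0.6, "rx": 0, "ry": 0, "rz": 0},
    {"dx": 0, "dy": 0, "dz": -0.6, "rx": 0, "ry": 0, "rz": 0},
    {"dx": 0, "dy": 0, "dz": -0.6, "rx": 0, "ry": 0, "rz": 0},
    {"dx": 0, "dy": 0, "dz": -0.6, "rx": 0, "ry": 0, "rz": 0},
    {"dx": 0, "dy": 0, "dz": -0.6, "rx": 0, "ry": 0, "rz": 0},
    {"dx": 0, "dy": 0, "dz": -0.6, "rx": 0, "ry": 0, "rz": 0},
    {"dx": 0, "dy": 0, "dz": -0.6, "rx": 0, "ry": 0, "rz": 0},
    {"dx": 0, "dy": 0, "dz": 0, "rx": 0, "ry": 0, "rz": 0},
  ],
)

```text
t: 11.85
eef_pos: [0.5706, -0.3586, 0.3131]
tool_rot: [3.139, 0.01, 0.006]
wrist_force: [0.5, 0.1, -1.7]
gripper_width: 0.0316
finger_force: 40.0
```

```bash
python3 - <<'E'
from h import *
s=manip.read_state();print(s["t"],s["eef_pos"],Ro.from_rotvec(s["tool_rot"]).as_matrix().round(3),s["qpos"],s["wrist_force"])
im,d=manip.capture("wrist");save("w3.png",im)
P=pts("wrist",d,np.ones_like(d,bool),s)-s["eef_pos"]
Q=P[(abs(P[:,0])<.05)&(abs(P[:,1])<.03)&(P[:,2]>.03)&(P[:,2]<.06)];print(len(Q),cv2.minAreaRect((Q[:,:2]*1000).astype(np.float32)),np.median(Q[:,2]))
E
```

```text
11.85 [ 0.57056434 -0.35861601  0.31308475] [[ 1.     0.007  0.004]
 [ 0.007 -1.    -0.002]
 [ 0.004  0.002 -1.   ]] [-0.065326    0.5499562   0.87860047  1.49166403 -0.43187604  1.2985279
 -0.70862184] [ 0.54054082  0.08953912 -1.68121773]
13772 ((0.9537076950073242, 0.0595245361328125), (59.98596954345703, 30.223142623901367), 89.50112915039062) 0.04908115936539856
```

View pics/w3.png

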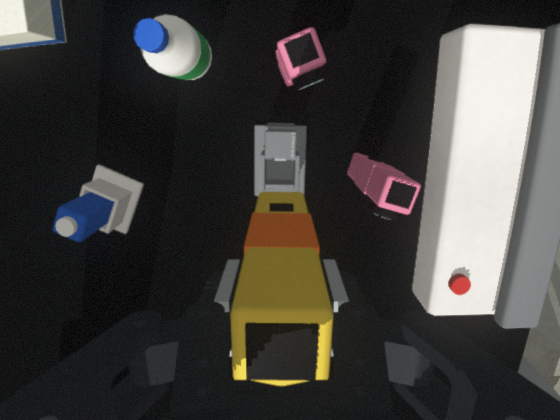

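>>> step_arm(
  deltas=[
    {"dx": 0, "dy": -0.5, "dz": 0, "rx": 0, "ry": 0, "rz": 0},
    {"dx": 0.08, "dy": -1, "dz": 0, "rx": 0, "ry": 0, "rz": 0},
    {"dx": 0.08, "dy": -1, "dz": 0, "rx": 0, "ry": 0, "rz": 0},
    {"dx": 0.08, "dy": -1, "dz": 0, "rx": 0, "ry": 0, "rz": 0},
    {"dx": 0.08, "dy": -1, "dz": 0, "rx": 0, "ry": 0, "rz": 0},
    {"dx": 0.08, "dy": -1, "dz": 0, "rx": 0, "ry": 0, "rz": 0},
    {"dx": 0.08, "dy": -1, "dz": 0, "rx": 0, "ry": 0, "rz": 0},
    {"dx": 0.08, "dy": -1, "dz": 0, "rx": 0, "ry": 0, "rz": 0},
  ],
)

```text
t: 12.7
eef_pos: [0.582, -0.1677, 0.3092]
tool_rot: [-3.141, -0.012, 0.003]
wrist_force: [1.0, -0.2, -1.9]
gripper_width: 0.0316
finger_force: 40.0
```

>>> step_arm(
  deltas=[
    {"dx": 0.08, "dy": -1, "dz": 0, "rx": 0, "ry": 0, "rz": 0},
    {"dx": 0.08, "dy": -1, "dz": 0, "rx": 0, "ry": 0, "rz": 0},
    {"dx": 0.08, "dy": -1, "dz": 0, "rx": 0, "ry": 0, "rz": 0},
    {"dx": 0.08, "dy": -1, "dz": 0, "rx": 0, "ry": 0, "rz": 0},
    {"dx": 0.08, "dy": -1, "dz": 0, "rx": 0, "ry": 0, "rz": 0},
    {"dx": 0.08, "dy": -1, "dz": 0, "rx": 0, "ry": 0, "rz": 0},
    {"dx": 0.08, "dy": -1, "dz": 0, "rx": 0, "ry": 0, "rz": 0},
    {"dx": 0.08, "dy": -1, "dz": 0, "rx": 0, "ry": 0, "rz": 0},
  ],
)

```text
t: 13.5
eef_pos: [0.5963, 0.0322, 0.3093]
tool_rot: [-3.141, -0.012, 0.003]
wrist_force: [-0.2, 0.0, -1.7]
gripper_width: 0.0316
finger_force: 40.0
```

>>> step_arm(
  deltas=[
    {"dx": 0.08, "dy": -1, "dz": 0, "rx": 0, "ry": 0, "rz": 0},
    {"dx": 0.08, "dy": -1, "dz": 0, "rx": 0, "ry": 0, "rz": 0},
    {"dx": 0.08, "dy": -1, "dz": 0, "rx": 0, "ry": 0, "rz": 0},
    {"dx": 0.08, "dy": -1, "dz": 0, "rx": 0, "ry": 0, "rz": 0},
    {"dx": 0.08, "dy": -1, "dz": 0, "rx": 0, "ry": 0, "rz": 0},
    {"dx": 0.08, "dy": -1, "dz": 0, "rx": 0, "ry": 0, "rz": 0},
    {"dx": 0.08, "dy": -1, "dz": 0, "rx": 0, "ry": 0, "rz": 0},
    {"dx": 0.08, "dy": -1, "dz": 0, "rx": 0, "ry": 0, "rz": 0},
  ],
)

```text
t: 14.3
eef_pos: [0.6107, 0.232, 0.3091]
tool_rot: [3.141, 0.012, -0.003]
wrist_force: [-0.1, -0.3, -2.1]
gripper_width: 0.0319
finger_force: 40.0
```

```bash
python3 - <<'E'
from h import *
s=manip.read_state();print(s["t"],s["eef_pos"],Ro.from_rotvec(s["tool_rot"]).as_matrix().round(3),s["qpos"])
E
```

```text
14.3 [0.61066269 0.23199882 0.3091226 ] [[ 1.     0.007 -0.002]
 [ 0.007 -1.    -0.   ]
 [-0.002  0.    -1.   ]] [-0.97738153  0.49630846  0.81910229  1.54519993 -0.37340487  1.26565596
 -1.66788134]
```

>>> step_arm(
  deltas=[
    {"dx": 0, "dy": -1, "dz": 0, "rx": 0, "ry": 0, "rz": 0},
    {"dx": 0, "dy": -1, "dz": 0, "rx": 0, "ry": 0, "rz": 0},
    {"dx": 0, "dy": -1, "dz": 0, "rx": 0, "ry": 0, "rz": 0},
    {"dx": 0, "dy": 0, "dz": 0, "rx": 0, "ry": 0, "rz": -0.08},
    {"dx": 0, "dy": 0, "dz": 0, "rx": 0, "ry": 0, "rz": -0.08},
    {"dx": 0, "dy": 0, "dz": 0, "rx": 0, "ry": 0, "rz": -0.06},
    {"dx": 0, "dy": 0, "dz": 0, "rx": 0, "ry": 0.05, "rz": 0},
    {"dx": 0, "dy": 0, "dz": 0, "rx": 0, "ry": 0.05, "rz": 0},
  ],
)

```text
t: 15.1
eef_pos: [0.6107, 0.3056, 0.3088]
tool_rot: [-3.057, -0.545, -0.242]
wrist_force: [0.4, -0.1, -1.0]
gripper_width: 0.0315
finger_force: 40.0
```

>>> step_arm(
  deltas=[
    {"dx": 0, "dy": 0, "dz": 0, "rx": 0, "ry": 0.05, "rz": 0},
    {"dx": 0, "dy": 0, "dz": 0, "rx": 0, "ry": 0.05, "rz": 0},
    {"dx": 0, "dy": 0, "dz": 0, "rx": 0, "ry": 0.05, "rz": 0},
    {"dx": 0, "dy": 0, "dz": 0, "rx": 0, "ry": 0.05, "rz": 0},
    {"dx": 0, "dy": 0, "dz": 0, "rx": 0, "ry": 0.05, "rz": 0},
    {"dx": 0, "dy": 0, "dz": 0, "rx": 0, "ry": 0.05, "rz": 0},
    {"dx": 0, "dy": 0, "dz": 0, "rx": 0, "ry": 0.05, "rz": 0},
    {"dx": 0, "dy": 0, "dz": 0, "rx": 0, "ry": 0.05, "rz": 0},
  ],
)

```text
t: 15.9
eef_pos: [0.6092, 0.3054, 0.3098]
tool_rot: [-2.744, -0.489, -1.128]
wrist_force: [27.3, 8.7, 21.1]
gripper_width: 0.0312
finger_force: 39.0
```

```bash
cat > g.py <<'E'
from h import *
M=np.array([.421,.238,.004])
def goal(lens_t=np.array([-.025,0,-.026])):
    s=manip.read_state();R=Ro.from_rotvec(s["tool_rot"]).as_matrix();p=np.array(s["eef_pos"])
    L=p+R@lens_t;b=-R[:,0]
    print(s["t"],p.round(4),"q",s["qpos"].round(2),"lens",L.round(4),"beam",b.round(3),"elev",np.degrees(np.arcsin(-b[2])).round(1),"dist",np.linalg.norm(M-L).round(4))
    k=(.004-L[2])/b[2];print("spot-M",(L+k*b-M)[:2].round(4),"roll",R[:,1].round(3))
    print("shift for lens, tool units",(R.T@(M-.25*b-L)/.025).round(2))
E
python3 -c "
from g import *
goal()"
```

```text
15.9 [0.6092 0.3054 0.3098] q [-1.42  0.21  0.95  2.1  -0.25  0.15 -1.54] lens [0.5754 0.2929 0.3107] beam [-0.667 -0.245 -0.703] elev 44.7 dist 0.3477
spot-M [-0.1364 -0.0519] roll [ 0.346 -0.938 -0.001]
shift for lens, tool units [-3.29 -0.06  4.11]
```

```bash
python3 - <<'E'
from g import *
im,d=manip.capture("scene")
s=manip.read_state();print(s["wrist_force"],s["wrist_torque"],s["qpos"],s["joint_efforts"])
save("s2.png",cv2.resize(im[20:320,200:500],(600,600)))
E
```

```text
[-4.70259392 -2.66823692 -6.77102889] [-0.67819995  1.62672503 -0.10473377] [-1.42665894  0.21362826  0.95836258  2.10680168 -0.25434143  0.15412316
 -1.53026933] [-5.95534611e-01 -2.71567261e+01  5.14717296e+00 -3.58388150e+01
  2.21197674e-02 -6.00641593e+00 -1.22497017e-01]
```

View pics/s2.png

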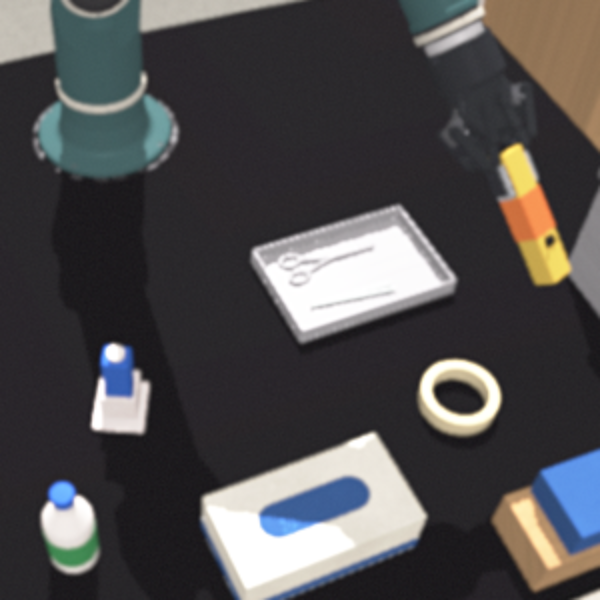

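The torch is out and hangs clear (crop pixels 535,215) with nothing nearby. The force came from wrist joint 6 sitting at its lower limit, so I'll fit a kinematic model and pick a better heading.

```bash
cat > kin.py <<'E'
from h import *
from scipy.optimize import least_squares
import itertools
Q=np.array([[-1.28898,.46745,-.01159,1.60274,.00599,1.07138,-.05634],[-.49651228,.25714313,.72577528,1.81003204,-.18685762,1.14373787,-.30675965],[-.0708566,.55117924,.87515283,1.51758487,-.43386223,1.27741021,-.71095754],[.01153727,.73840188,.75419557,1.65471999,-.58520542,.98680456,-.59562591],[-.065326,.5499562,.87860047,1.49166403,-.43187604,1.2985279,-.70862184],[-.97738153,.49630846,.81910229,1.54519993,-.37340487,1.26565596,-1.66788134]])
V=np.array([[.50807,3.10017,0],[-2.777,-1.469,-.001],[-3.141,-.003,0],[3.141,.01,.001],[3.139,.01,.006],[3.141,.012,-.003]])
X=np.array([[.20749,.616,.2313],[.54134,-.0899,.30143],[.56684,-.35449,.30108],[.57114,-.36126,.11951],[.57056,-.35862,.31308],[.61066,.232,.30912]])
def fk(q,s,c):
    rz=lambda a:Ro.from_euler("z",a).as_matrix();ry=lambda a:Ro.from_euler("y",a).as_matrix()
    h,l1,e1,l2,e2,l3,e3=c[:7];Z=lambda a,b=0:np.array([b,0,a])
    R=rz(s[0]*q[0]+c[7])@ry(q[1]);p=Z(h)+R@Z(l1,e1)
    R=R@rz(s[1]*q[2])@ry(q[3]);p=p+R@Z(l2,e2)
    R=R@rz(s[2]*q[4])@ry(q[5]);p=p+R@Z(l3,e3)
    return R@rz(s[3]*q[6]+c[8]),p
def res(c,s):
    o=[]
    for q,v,x in zip(Q,V,X):
        R,p=fk(q,s,c);o+=list((R-Ro.from_rotvec(v).as_matrix()).ravel()*.3)+list(p-x)
    return o
if __name__=="__main__":
    best=[]
    for s in itertools.product((1,-1),repeat=4):
        for c8 in(0,1.57,3.14,-1.57):
            f=least_squares(res,[.33,.4,0,.4,0,.25,0,0,c8],args=(s,));best.append((f.cost,s,f.x))
    best.sort(key=lambda b:b[0])
    for b in best[:4]:print(b[0],b[1],b[2].round(4))
    np.savez("kin.npz",s=best[0][1],c=best[0][2])
E
python3 kin.py
```

```text
0.00012529801715599186 (-1, -1, -1, -1) [ 6.1050e-01  5.2040e-01 -2.3000e-03  4.8150e-01 -1.6000e-02  6.2750e-01
  7.0000e-04 -4.6300e-02  1.5245e+00]
0.00012529801715599983 (-1, -1, -1, -1) [ 6.1050e-01  5.2040e-01 -2.3000e-03  4.8150e-01 -1.6000e-02  6.2750e-01
  7.0000e-04 -4.6300e-02  1.5245e+00]
0.0001252980171561786 (-1, -1, -1, -1) [ 6.1050e-01  5.2040e-01 -2.3000e-03  4.8150e-01 -1.6000e-02  6.2750e-01
  7.0000e-04 -4.6300e-02  1.5245e+00]
0.00012529801715624632 (-1, -1, -1, -1) [ 6.1050e-01  5.2040e-01 -2.3000e-03  4.8150e-01 -1.6000e-02  6.2750e-01
  7.0000e-04 -4.6300e-02  1.5245e+00]
```

```bash
cat > ik.py <<'E'
import kin;from kin import *
q7=np.array([-1.42666,.21363,.95836,2.1068,-.25434,.15412,-1.53027])
kin.Q=np.vstack([Q,q7]);kin.V=np.vstack([V,[-2.744,-.489,-1.128]]);kin.X=np.vstack([X,[.6092,.3054,.3098]])
s=np.load("kin.npz")["s"];f=least_squares(kin.res,[.35,.4,0,.4,0,.25,0,0,1.52],args=(s,));c=f.x;print(f.cost,c.round(3))
lo=np.array([-2.53,-.31,-1.57,.28,-1.29,.15,-2.92]);hi=np.array([2.53,2.02,1.55,2.44,4.43,1.84,2.92])
M=np.array([.421,.238,.004])
def target(a,el=45):
    u=np.array([np.cos(a),np.sin(a),0]);e=np.radians(el);k=np.array([0,0,1]);b=-u*np.cos(e)-k*np.sin(e)
    tx=-b;tz=u*np.sin(e)-k*np.cos(e);R=np.c_[tx,np.cross(tz,tx),tz];return R,M-.25*b-R@[-.025,0,-.026]
def ik(q0,R,p,w=.02):
    def r(q):
        A,x=fk(q,s,c);return np.r_[(x-p)*10,(Ro.from_matrix(R.T@A)).as_rotvec()*3,w*(q-q0)]
    f=least_squares(r,np.clip(q0,lo+.01,hi-.01),bounds=(lo,hi));q=f.x;A,x=fk(q,s,c)
    return q,np.linalg.norm(x-p),Ro.from_matrix(R.T@A).magnitude()
if __name__=="__main__":
  for a in(-90,-75,-60,-45,-30,-15,0,20,45,70,90):
    R,p=target(np.radians(a));q,e,g=ik(q7,R,p);print(a,q.round(2),"err",e.round(4),g.round(3),"margin",np.minimum(q-lo,hi-q).min().round(2),"tcp",p.round(3))
E
python3 ik.py
```

```text
0.00027176288684175063 [ 3.300e-01  5.140e-01  1.000e-03  4.820e-01 -7.000e-03  3.320e-01
 -3.000e-03 -3.800e-02  1.534e+00]Traceback (most recent call last):
  File "ik.py", line 17, in <module>
    R,p=target(np.radians(a));q,e,g=ik(q7,R,p);print(a,q.round(2),"err",e.round(4),g.round(3),"margin",np.minimum(q-lo,hi-q).min().round(2),"tcp",p.round(3))
                                                                                   ^^^^^^^
AttributeError: 'float' object has no attribute 'round'
```

```bash
sed -i 's/g.round(3)/round(float(g),3)/;s/e.round(4)/round(float(e),4)/' ik.py; python3 ik.py
```

```text
0.00027176288684175063 [ 3.300e-01  5.140e-01  1.000e-03  4.820e-01 -7.000e-03  3.320e-01
 -3.000e-03 -3.800e-02  1.534e+00]
-90 [-1.6   1.23  1.55  2.11 -0.51  1.08 -2.92] err 0.0041 0.017 margin 0.0 tcp [0.421 0.025 0.18 ]
-75 [-1.61  1.1   1.47  2.12 -0.41  0.84 -2.87] err 0.0 0.0 margin 0.05 tcp [0.476 0.032 0.18 ]
-60 [-1.61  1.05  1.45  2.13 -0.46  0.65 -2.66] err 0.0 0.0 margin 0.1 tcp [0.527 0.054 0.18 ]
-45 [-1.6   0.98  1.39  2.15 -0.52  0.45 -2.43] err 0.0 0.0 margin 0.16 tcp [0.572 0.088 0.18 ]
-30 [-1.57  0.85  1.3   2.16 -0.57  0.26 -2.17] err 0.0 0.0 margin 0.11 tcp [0.605 0.132 0.18 ]
-15 [-1.54  0.77  1.23  2.17 -1.18  0.15 -1.35] err 0.0001 0.001 margin 0.0 tcp [0.627 0.183 0.18 ]
0 [-1.47  0.65  1.11  2.12 -1.29  0.15 -0.99] err 0.0077 0.059 margin 0.0 tcp [0.634 0.238 0.18 ]
20 [-1.2   0.45  0.76  2.09 -1.29  0.15 -0.59] err 0.0142 0.111 margin 0.0 tcp [0.621 0.311 0.18 ]
45 [-0.35  0.35 -0.22  2.1  -1.29  0.15 -0.06] err 0.0129 0.101 margin 0.0 tcp [0.572 0.388 0.18 ]
70 [ 0.18  0.51 -0.85  2.16 -1.29  0.15  0.41] err 0.0017 0.013 margin 0.0 tcp [0.494 0.438 0.18 ]
90 [-0.31  0.39 -0.24  2.16 -1.29  0.62  0.59] err 0.0001 0.001 margin 0.0 tcp [0.421 0.451 0.18 ]
```

>>> step_arm(
  deltas=[
    {"dx": 0, "dy": 0, "dz": 0, "rx": 0, "ry": -0.05, "rz": 0},
    {"dx": 0, "dy": 0, "dz": 0, "rx": 0, "ry": -0.07, "rz": 0},
    {"dx": 0, "dy": 0, "dz": 0, "rx": 0, "ry": -0.07, "rz": 0},
    {"dx": 0, "dy": 0, "dz": 0, "rx": 0, "ry": -0.06, "rz": 0},
    {"dx": 0, "dy": 0, "dz": 0, "rx": 0, "ry": 0, "rz": 0},
  ],
)

```text
t: 16.45
eef_pos: [0.6134, 0.3065, 0.3123]
tool_rot: [-2.971, -0.529, -0.59]
wrist_force: [0.9, -0.3, -1.9]
gripper_width: 0.0314
finger_force: 38.6
```

```bash
python3 - <<'E'
from g import *
goal();s=manip.read_state();print(s["wrist_force"])
R=Ro.from_rotvec(s["tool_rot"]).as_matrix()
print("k in tool",R[2].round(3),"shift to (.55,.08,.33)",(R.T@(np.array([.55,.08,.33])-s["eef_pos"])/.025).round(2))
from ik import *
q0=s["qpos"];rng=np.random.default_rng(0)
for a in(-75,-65,-55,-45):
    Rt,p=target(np.radians(a));b=None
    for i in range(25):
        q,e,g=ik(np.clip(q0+rng.normal(0,.5,7),lo+.05,hi-.05),Rt,p,.01)
        m=np.minimum(q-lo,hi-q).min()
        if e<.002 and (b is None or m>b[0]):b=(m,q)
    print(a,round(b[0],2),b[1].round(2))
E
```

```text
16.45 [0.6134 0.3065 0.3123] q [-1.23  0.34  0.87  1.79 -0.33  0.75 -1.46] lens [0.5824 0.2951 0.3268] beam [-0.867 -0.319 -0.382] elev 22.4 dist 0.3654
spot-M [-0.5721 -0.2129] roll [ 0.345 -0.939  0.002]
shift for lens, tool units [-1.26 -0.1   9.32]
[ 0.94020117 -0.28387838 -1.85131994]
k in tool [ 0.382  0.002 -0.924] shift to (.55,.08,.33) [-4.82  7.63 -2.74]
0.00027176288684175063 [ 3.300e-01  5.140e-01  1.000e-03  4.820e-01 -7.000e-03  3.320e-01
 -3.000e-03 -3.800e-02  1.534e+00]Traceback (most recent call last):
  File "<stdin>", line 6, in <module>
IndexError: only integers, slices (`:`), ellipsis (`...`), numpy.newaxis (`None`) and integer or boolean arrays are valid indices
```

>>> step_arm(
  deltas=[
    {"dx": -0.6, "dy": 0.95, "dz": -0.34, "rx": 0, "ry": 0, "rz": 0},
    {"dx": -0.6, "dy": 0.95, "dz": -0.34, "rx": 0, "ry": 0, "rz": 0},
    {"dx": -0.6, "dy": 0.95, "dz": -0.34, "rx": 0, "ry": 0, "rz": 0},
    {"dx": -0.6, "dy": 0.95, "dz": -0.34, "rx": 0, "ry": 0, "rz": 0},
    {"dx": -0.6, "dy": 0.95, "dz": -0.34, "rx": 0, "ry": 0, "rz": 0},
    {"dx": -0.6, "dy": 0.95, "dz": -0.34, "rx": 0, "ry": 0, "rz": 0},
    {"dx": -0.6, "dy": 0.95, "dz": -0.34, "rx": 0, "ry": 0, "rz": 0},
    {"dx": -0.6, "dy": 0.95, "dz": -0.34, "rx": 0, "ry": 0, "rz": 0},
  ],
)

```text
t: 17.25
eef_pos: [0.5472, 0.0791, 0.3277]
tool_rot: [-2.97, -0.529, -0.587]
wrist_force: [0.8, -0.1, -1.2]
gripper_width: 0.0318
finger_force: 38.6
```

>>> step_arm(
  deltas=[
    {"dx": 0, "dy": 0, "dz": 0, "rx": -0.032, "ry": 0, "rz": 0.077},
    {"dx": 0, "dy": 0, "dz": 0, "rx": -0.032, "ry": 0, "rz": 0.077},
    {"dx": 0, "dy": 0, "dz": 0, "rx": -0.032, "ry": 0, "rz": 0.077},
    {"dx": 0, "dy": 0, "dz": 0, "rx": -0.032, "ry": 0, "rz": 0.077},
    {"dx": 0, "dy": 0, "dz": 0, "rx": -0.032, "ry": 0, "rz": 0.077},
    {"dx": 0, "dy": 0, "dz": 0, "rx": 0, "ry": 0, "rz": 0},
  ],
)

```text
t: 17.85
eef_pos: [0.5479, 0.0819, 0.3278]
tool_rot: [2.993, -0.438, 0.592]
wrist_force: [-1.3, -0.7, -1.5]
gripper_width: 0.0317
finger_force: 38.5
```

```bash
python3 - <<'E'
from g import *
goal();st=manip.read_state();print(st["wrist_force"])
import ik as I
q0=st["qpos"];rng=np.random.default_rng(0)
for a in(-75,-65,-55,-45,-30,-15):
    Rt,p=I.target(np.radians(a));b=None
    q,e,g=I.ik(q0,Rt,p);print(a,"near",q.round(2),round(e,4))
    for i in range(15):
        q,e,g=I.ik(np.clip(q0+rng.normal(0,.5,7),I.lo+.05,I.hi-.05),Rt,p,.01)
        m=np.minimum(q-I.lo,I.hi-q).min()
        if e<.002 and (b is None or m>b[0]):b=(m,q)
    if b:print("  best",round(b[0],2),b[1].round(2))
E
```

```text
17.85 [0.5479 0.0819 0.3278] q [-1.16  0.01  0.85  2.02  0.3   0.81 -2.35] lens [0.5163 0.0914 0.3423] beam [-0.886  0.264 -0.381] elev 22.4 dist 0.3808
spot-M [-0.691   0.0879] roll [-0.287 -0.958  0.003]
shift for lens, tool units [-0.08 -4.56 10.47]
[-1.27706036 -0.66599672 -1.45719328]
0.00027176288684175063 [ 3.300e-01  5.140e-01  1.000e-03  4.820e-01 -7.000e-03  3.320e-01
 -3.000e-03 -3.800e-02  1.534e+00]
-75 near [-1.61  1.06  1.45  2.12 -0.36  0.83 -2.92] 0.0
  best 0.0 [-1.61  1.06  1.45  2.12 -0.36  0.83 -2.92]
-65 near [-1.59  0.96  1.37  2.13 -0.24  0.67 -2.92] 0.0
  best 0.09 [-1.61  1.08  1.46  2.13 -0.45  0.71 -2.73]
-55 near [-1.57  0.87  1.3   2.14 -0.11  0.53 -2.92] 0.0
  best 0.18 [-1.6   0.95  1.37  2.14 -0.31  0.55 -2.74]
-45 near [-1.54  0.79  1.23  2.15  0.03  0.4  -2.92] 0.0
  best 0.19 [-1.57  0.85  1.3   2.15 -0.18  0.4  -2.73]
-30 near [-1.51  0.72  1.17  2.16  0.12  0.22 -2.8 ] 0.0
  best 0.12 [-1.58  0.87  1.31  2.16 -0.62  0.27 -2.12]
-15 near [-1.4   0.59  1.01  2.13  0.48  0.15 -2.92] 0.0053
  best 0.0 [-1.54  0.77  1.23  2.17 -1.19  0.15 -1.34]
```

```bash
cat > sim.py <<'E'
import ik as I
from h import *
def jac(q):
    R,p=I.fk(q,I.s,I.c);J=np.zeros((6,7))
    for i in range(7):
        d=q.copy();d[i]+=1e-5;A,x=I.fk(d,I.s,I.c);J[:3,i]=(x-p)/1e-5;J[3:,i]=Ro.from_matrix(A@R.T).as_rotvec()/1e-5
    return J
def run(q,rows,n=5,lam=.02,ns=0,qn=None):
    q=q.copy()
    for r in rows:
        r=np.array(r,float);R0,p0=I.fk(q,I.s,I.c)
        for k in range(n):
            R,p=I.fk(q,I.s,I.c);f=(k+1)/n
            tp=p0+R0@r[:3]*.025*f;tR=R0@Ro.from_rotvec(r[3:]*np.pi/2*f).as_matrix()
            J=jac(q);e=np.r_[tp-p,Ro.from_matrix(tR@R.T).as_rotvec()]
            Ji=J.T@np.linalg.inv(J@J.T+lam**2*np.eye(6));dq=Ji@e
            if ns:dq+=ns*(np.eye(7)-Ji@J)@(qn-q)
            q=np.clip(q+dq,I.lo,I.hi)
    return q
if __name__=="__main__":
    q=np.array([-1.23,.34,.87,1.79,-.33,.75,-1.46]);qr=np.array([-1.16,.01,.85,2.02,.3,.81,-2.35])
    rows=[(-.6,.95,-.34,0,0,0)]*8+[(0,0,0,-.032,0,.077)]*5
    print("real",qr)
    qs=np.array([-1.289,.468,-.012,1.603,.006,1.071,-.056])
    for ns,qn in((0,None),(.02,np.zeros(7)),(.02,(I.lo+I.hi)/2),(.02,qs),(.1,(I.lo+I.hi)/2)):
        print(ns,run(q,rows,ns=ns,qn=qn).round(2))
E
python3 sim.py
```

```text
0.00027176288684175063 [ 3.300e-01  5.140e-01  1.000e-03  4.820e-01 -7.000e-03  3.320e-01
 -3.000e-03 -3.800e-02  1.534e+00]
real [-1.16  0.01  0.85  2.02  0.3   0.81 -2.35]
0 [-1.2   0.02  0.91  2.01  0.29  0.8  -2.34]
0.02 [-0.49  0.01  0.18  2.01  0.31  0.8  -2.36]
0.02 [-0.44  0.01  0.13  2.01  0.31  0.8  -2.37]
0.02 [-0.94  0.02  0.64  2.01  0.3   0.8  -2.35]
0.1 [-0.15  0.01 -0.16  2.01  0.32  0.8  -2.37]
```

```bash
cat > plan.py <<'E'
import sim,ik as I
from h import *
from scipy.spatial.transform import Slerp
def pose(a,el): return I.target(np.radians(a),el)[0]
def follow(q,R1,p1,n=16):
    R0,p0=I.fk(q,I.s,I.c);sl=Slerp([0,1],Ro.from_matrix([R0,R1]));mm=9
    for k in range(1,n+1):
        f=k/n
        for _ in range(2):
            R,p=I.fk(q,I.s,I.c);J=sim.jac(q);e=np.r_[p0+(p1-p0)*f-p,(sl(f)*Ro.from_matrix(R).inv()).as_rotvec()]
            q=q+J.T@np.linalg.solve(J@J.T+.0004*np.eye(6),e)
        mm=min(mm,np.minimum(q-I.lo,I.hi-q).min())
    return q,mm
if __name__=="__main__":
    q0=np.array(manip.read_state()["qpos"]);rng=np.random.default_rng(1);out=[]
    for i in range(150):
        am,em=rng.uniform(-60,40),rng.uniform(0,40);pm=np.array([rng.uniform(.5,.75),rng.uniform(-.25,.35),rng.uniform(.25,.45)])
        af=rng.uniform(-60,-25)
        q,m1=follow(q0,pose(am,em),pm)
        if m1<.1: continue
        R,p=I.target(np.radians(af),44);q,m2=follow(q,R,p+[0,0,0]);out.append((min(m1,m2),np.minimum(q-I.lo,I.hi-q).min(),am,em,pm.round(3),af,q.round(2)))
    out.sort(key=lambda o:-o[0])
    for o in out[:8]:print([np.round(x,2) for x in o])
E
python3 plan.py
```

```text
0.00027176288684175063 [ 3.300e-01  5.140e-01  1.000e-03  4.820e-01 -7.000e-03  3.320e-01
 -3.000e-03 -3.800e-02  1.534e+00]
[np.float64(0.21), np.float64(0.21), np.float64(12.55), np.float64(19.35), array([ 0.7 , -0.03,  0.36]), np.float64(-47.11), array([-1.57,  0.9 ,  1.34,  2.14, -0.33,  0.44, -2.61])]
[np.float64(0.21), np.float64(0.21), np.float64(-12.43), np.float64(11.86), array([ 0.64, -0.03,  0.27]), np.float64(-41.64), array([-1.54,  0.83,  1.27,  2.15, -0.2 ,  0.36, -2.66])]
[np.float64(0.19), np.float64(0.23), np.float64(4.62), np.float64(11.15), array([ 0.68, -0.12,  0.31]), np.float64(-41.04), array([-1.57,  0.89,  1.32,  2.15, -0.4 ,  0.38, -2.47])]
[np.float64(0.17), np.float64(0.17), np.float64(14.59), np.float64(5.07), array([0.7 , 0.25, 0.29]), np.float64(-38.06), array([-1.53,  0.8 ,  1.25,  2.15, -0.18,  0.32, -2.63])]
[np.float64(0.17), np.float64(0.18), np.float64(39.9), np.float64(10.49), array([0.71, 0.11, 0.41]), np.float64(-37.94), array([-1.55,  0.84,  1.28,  2.15, -0.3 ,  0.33, -2.52])]
[np.float64(0.17), np.float64(0.17), np.float64(23.13), np.float64(2.51), array([ 0.71, -0.15,  0.32]), np.float64(-48.91), array([-1.59,  0.97,  1.38,  2.14, -0.46,  0.49, -2.52])]
[np.float64(0.16), np.float64(0.17), np.float64(0.59), np.float64(8.6), array([ 0.67, -0.17,  0.38]), np.float64(-37.07), array([-1.55,  0.84,  1.28,  2.15, -0.34,  0.32, -2.46])]
[np.float64(0.16), np.float64(0.16), np.float64(-23.42), np.float64(2.34), array([ 0.66, -0.22,  0.26]), np.float64(-57.2), array([-1.58,  0.97,  1.39,  2.14, -0.36,  0.58, -2.71])]
```

```bash
cat > rows.py <<'E'
from plan import *
import json,sys
def rows(R0,p0,R1,p1,n):
    rv=(Ro.from_matrix(R0).inv()*Ro.from_matrix(R1)).as_rotvec();o=[]
    for k in range(n):
        R=(Ro.from_matrix(R0)*Ro.from_rotvec(rv*k/n)).as_matrix()
        d=R.T@(p1-p0)/n/.025;w=rv/n/(np.pi/2)
        o.append([*d.round(2),*w.round(3)])
    return o
if __name__=="__main__":
    st=manip.read_state();R0=Ro.from_rotvec(st["tool_rot"]).as_matrix();p0=np.array(st["eef_pos"])
    R1,p1=pose(12.5,19),np.array([.70,-.03,.36]);R2,p2=I.target(np.radians(-47),45)
    for o in rows(R0,p0,R1,p1,10)+["--"]+rows(R1,p1,R2,p2,16):print(o)
    print(p2)
E
python3 rows.py | sed 's/np.float64//g'
```

```text
0.00027176288684175063 [ 3.300e-01  5.140e-01  1.000e-03  4.820e-01 -7.000e-03  3.320e-01
 -3.000e-03 -3.800e-02  1.534e+00]
[(0.71), (0.25), (0.15), (0.012), (-0.004), (-0.03)]
[(0.69), (0.29), (0.14), (0.012), (-0.004), (-0.03)]
[(0.68), (0.33), (0.13), (0.012), (-0.004), (-0.03)]
[(0.66), (0.36), (0.12), (0.012), (-0.004), (-0.03)]
[(0.65), (0.39), (0.11), (0.012), (-0.004), (-0.03)]
[(0.63), (0.43), (0.1), (0.012), (-0.004), (-0.03)]
[(0.61), (0.46), (0.09), (0.012), (-0.004), (-0.03)]
[(0.59), (0.49), (0.08), (0.012), (-0.004), (-0.03)]
[(0.56), (0.52), (0.07), (0.012), (-0.004), (-0.03)]
[(0.54), (0.54), (0.05), (0.012), (-0.004), (-0.03)]
--
[(-0.4), (-0.35), (0.34), (-0.022), (0.016), (0.035)]
[(-0.43), (-0.34), (0.32), (-0.022), (0.016), (0.035)]
[(-0.45), (-0.32), (0.29), (-0.022), (0.016), (0.035)]
[(-0.48), (-0.31), (0.27), (-0.022), (0.016), (0.035)]
[(-0.5), (-0.29), (0.25), (-0.022), (0.016), (0.035)]
[(-0.52), (-0.27), (0.23), (-0.022), (0.016), (0.035)]
[(-0.54), (-0.25), (0.2), (-0.022), (0.016), (0.035)]
[(-0.56), (-0.22), (0.18), (-0.022), (0.016), (0.035)]
[(-0.57), (-0.2), (0.16), (-0.022), (0.016), (0.035)]
[(-0.59), (-0.17), (0.14), (-0.022), (0.016), (0.035)]
[(-0.6), (-0.14), (0.12), (-0.022), (0.016), (0.035)]
[(-0.61), (-0.11), (0.1), (-0.022), (0.016), (0.035)]
[(-0.62), (-0.08), (0.08), (-0.022), (0.016), (0.035)]
[(-0.62), (-0.05), (0.06), (-0.022), (0.016), (0.035)]
[(-0.63), (-0.01), (0.04), (-0.022), (0.016), (0.035)]
[(-0.63), (0.02), (0.03), (-0.022), (0.016), (0.035)]
[0.56615595 0.08233931 0.18006959]
```

>>> step_arm(
  deltas=[
    {"dx": 0.71, "dy": 0.25, "dz": 0.15, "rx": 0.012, "ry": -0.004, "rz": -0.03},
    {"dx": 0.69, "dy": 0.29, "dz": 0.14, "rx": 0.012, "ry": -0.004, "rz": -0.03},
    {"dx": 0.68, "dy": 0.33, "dz": 0.13, "rx": 0.012, "ry": -0.004, "rz": -0.03},
    {"dx": 0.66, "dy": 0.36, "dz": 0.12, "rx": 0.012, "ry": -0.004, "rz": -0.03},
    {"dx": 0.65, "dy": 0.39, "dz": 0.11, "rx": 0.012, "ry": -0.004, "rz": -0.03},
  ],
)

```text
t: 18.35
eef_pos: [0.6242, 0.023, 0.3447]
tool_rot: [3.083, -0.054, 0.56]
wrist_force: [0.4, -0.7, -1.1]
gripper_width: 0.0317
finger_force: 38.6
```

>>> step_arm(
  deltas=[
    {"dx": 0.63, "dy": 0.43, "dz": 0.1, "rx": 0.012, "ry": -0.004, "rz": -0.03},
    {"dx": 0.61, "dy": 0.46, "dz": 0.09, "rx": 0.012, "ry": -0.004, "rz": -0.03},
    {"dx": 0.59, "dy": 0.49, "dz": 0.08, "rx": 0.012, "ry": -0.004, "rz": -0.03},
    {"dx": 0.56, "dy": 0.52, "dz": 0.07, "rx": 0.012, "ry": -0.004, "rz": -0.03},
    {"dx": 0.54, "dy": 0.54, "dz": 0.05, "rx": 0.012, "ry": -0.004, "rz": -0.03},
  ],
)

```text
t: 18.85
eef_pos: [0.7003, -0.0341, 0.3603]
tool_rot: [-3.04, -0.33, -0.503]
wrist_force: [0.0, -0.2, -1.4]
gripper_width: 0.0318
finger_force: 38.6
```

>>> step_arm(
  deltas=[
    {"dx": -0.4, "dy": -0.35, "dz": 0.34, "rx": -0.022, "ry": 0.016, "rz": 0.035},
    {"dx": -0.43, "dy": -0.34, "dz": 0.32, "rx": -0.022, "ry": 0.016, "rz": 0.035},
    {"dx": -0.45, "dy": -0.32, "dz": 0.29, "rx": -0.022, "ry": 0.016, "rz": 0.035},
    {"dx": -0.48, "dy": -0.31, "dz": 0.27, "rx": -0.022, "ry": 0.016, "rz": 0.035},
    {"dx": -0.5, "dy": -0.29, "dz": 0.25, "rx": -0.022, "ry": 0.016, "rz": 0.035},
    {"dx": -0.52, "dy": -0.27, "dz": 0.23, "rx": -0.022, "ry": 0.016, "rz": 0.035},
  ],
)

```text
t: 19.45
eef_pos: [0.6484, 0.0099, 0.2929]
tool_rot: [2.952, -0.235, 0.733]
wrist_force: [-0.3, -0.7, -2.5]
gripper_width: 0.0317
finger_force: 39.0
```

```bash
python3 - <<'E'
from g import *
goal();st=manip.read_state();print(st["wrist_force"])
from plan import *
R,p=I.target(np.radians(-47),45);q,m=follow(np.array(st["qpos"]),R,p);print(q.round(2),m)
E
```

```text
19.45 [0.6484 0.0099 0.2929] q [-1.02  0.28  1.03  1.97 -0.16  0.56 -1.68] lens [0.6147 0.0163 0.304 ] beam [-0.873  0.127 -0.471] elev 28.1 dist 0.4203
spot-M [-0.3626 -0.1408] roll [-0.171 -0.984  0.051]
shift for lens, tool units [-3.54 -8.02  5.92]
[-0.27330792 -0.69751176 -2.47744592]
0.00027176288684175063 [ 3.300e-01  5.140e-01  1.000e-03  4.820e-01 -7.000e-03  3.320e-01
 -3.000e-03 -3.800e-02  1.534e+00]
[-1.59  0.93  1.36  2.15 -0.35  0.45 -2.6 ] 0.19465009360513985
```

On track with healthy margins; continuing.

>>> step_arm(
  deltas=[
    {"dx": -0.54, "dy": -0.25, "dz": 0.2, "rx": -0.022, "ry": 0.016, "rz": 0.035},
    {"dx": -0.56, "dy": -0.22, "dz": 0.18, "rx": -0.022, "ry": 0.016, "rz": 0.035},
    {"dx": -0.57, "dy": -0.2, "dz": 0.16, "rx": -0.022, "ry": 0.016, "rz": 0.035},
    {"dx": -0.59, "dy": -0.17, "dz": 0.14, "rx": -0.022, "ry": 0.016, "rz": 0.035},
    {"dx": -0.6, "dy": -0.14, "dz": 0.12, "rx": -0.022, "ry": 0.016, "rz": 0.035},
    {"dx": -0.61, "dy": -0.11, "dz": 0.1, "rx": -0.022, "ry": 0.016, "rz": 0.035},
  ],
)

```text
t: 20.05
eef_pos: [0.5977, 0.0531, 0.2262]
tool_rot: [2.675, -0.748, 0.9]
wrist_force: [-0.0, 0.9, -2.1]
gripper_width: 0.0316
finger_force: 39.0
```

```bash
python3 - <<'E'
from g import *
goal();st=manip.read_state();print(st["wrist_force"])
from rows import *
R,p=I.target(np.radians(-47),45);q,m=follow(np.array(st["qpos"]),R,p);print(q.round(2),m)
for o in rows(Ro.from_rotvec(st["tool_rot"]).as_matrix(),np.array(st["eef_pos"]),R,p,5):print([float(x) for x in o])
E
```

```text
20.05 [0.5977 0.0531 0.2262] q [-1.44  0.6   1.33  2.15 -0.18  0.38 -2.25] lens [0.5676 0.0723 0.2314] beam [-0.683  0.396 -0.614] elev 37.9 dist 0.3172
spot-M [-0.1062 -0.0192] roll [-0.531 -0.846  0.046]
shift for lens, tool units [-2.21 -2.91  1.86]
[-0.03326102  0.89976971 -2.09164556]
0.00027176288684175063 [ 3.300e-01  5.140e-01  1.000e-03  4.820e-01 -7.000e-03  3.320e-01
 -3.000e-03 -3.800e-02  1.534e+00]
[-1.59  0.93  1.35  2.15 -0.35  0.45 -2.6 ] 0.19507577369779305
[-0.49, -0.08, 0.08, -0.018, 0.015, 0.029]
[-0.5, -0.06, 0.07, -0.018, 0.015, 0.029]
[-0.5, -0.04, 0.05, -0.018, 0.015, 0.029]
[-0.5, -0.02, 0.04, -0.018, 0.015, 0.029]
[-0.5, 0.0, 0.03, -0.018, 0.015, 0.029]
```

>>> step_arm(
  deltas=[
    {"dx": -0.49, "dy": -0.08, "dz": 0.08, "rx": -0.018, "ry": 0.015, "rz": 0.029},
    {"dx": -0.5, "dy": -0.06, "dz": 0.07, "rx": -0.018, "ry": 0.015, "rz": 0.029},
    {"dx": -0.5, "dy": -0.04, "dz": 0.05, "rx": -0.018, "ry": 0.015, "rz": 0.029},
    {"dx": -0.5, "dy": -0.02, "dz": 0.04, "rx": -0.018, "ry": 0.015, "rz": 0.029},
    {"dx": -0.5, "dy": 0, "dz": 0.03, "rx": -0.018, "ry": 0.015, "rz": 0.029},
    {"dx": 0, "dy": 0, "dz": 0, "rx": 0, "ry": 0, "rz": 0},
    {"dx": 0, "dy": 0, "dz": 0, "rx": 0, "ry": 0, "rz": 0},
    {"dx": 0, "dy": 0, "dz": 0, "rx": 0, "ry": 0, "rz": 0},
  ],
)

```text
t: 20.85
eef_pos: [0.5676, 0.0815, 0.1816]
tool_rot: [2.427, -1.063, 1.005]
wrist_force: [0.6, 0.4, -1.4]
gripper_width: 0.0315
finger_force: 39.1
```

```bash
python3 - <<'E'
from g import *
st=manip.read_state();im,d=manip.capture("wrist");save("w4.png",im)
P=pts("wrist",d,np.ones_like(d,bool),st);R=Ro.from_rotvec(st["tool_rot"]).as_matrix();T=(P-st["eef_pos"])@R
Q=T[(abs(T[:,0])<.05)&(abs(T[:,1])<.014)&(T[:,2]<-.03)&(T[:,2]>-.06)];print("torch top",len(Q),np.median(Q[:,2]),Q[:,0].min(),Q[:,0].max())
# rear face orientation in the tool frame, below the pads
F=T[(abs(T[:,1])<.012)&(T[:,2]>.0)&(T[:,2]<.05)&(abs(T[:,0])<.04)];A=np.polyfit(F[:,2],F[:,0],1);print("rear face",len(F),A)
goal();print(st["wrist_force"],st["joint_vel"].round(3))
im2,d2=manip.capture("scene");save("s3.png",cv2.resize(im2[20:320,180:480],(600,600)))
E
```

```text
torch top 8788 -0.04880906203792461 -0.013803230204900383 0.016042347949457383
rear face 1764 [0.00637616 0.01535149]
20.9 [0.5676 0.0815 0.1816] q [-1.56  0.91  1.36  2.16 -0.34  0.44 -2.57] lens [0.5432 0.108  0.1823] beam [-0.479  0.52  -0.707] elev 45.0 dist 0.2522
spot-M [0.0012 0.0013] roll [-0.735 -0.678 -0.   ]
shift for lens, tool units [-0.09  0.07  0.  ]
[ 0.61908843  0.4233254  -1.4384868 ] [ 0.006 -0.009  0.001 -0.004 -0.002  0.006 -0.009]
```

View pics/s3.png

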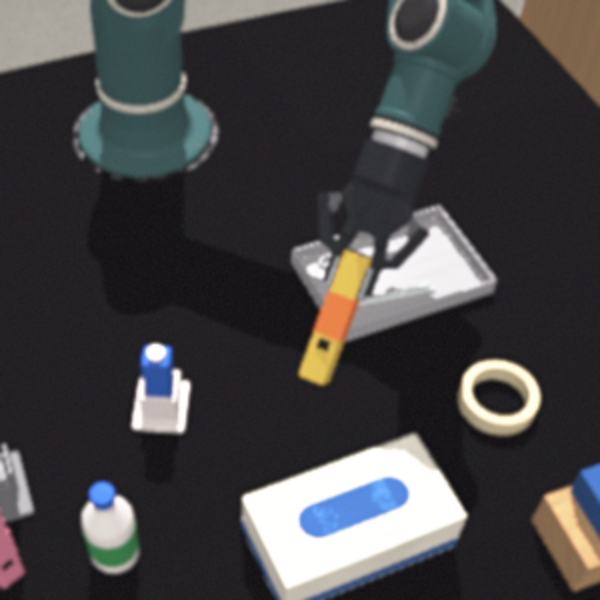

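View pics/w4.png

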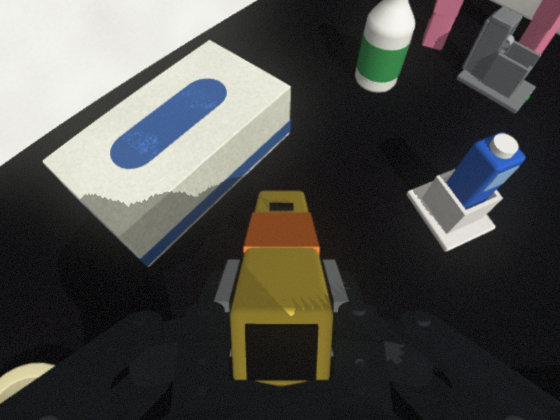

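Both pictures show the torch held firmly (wrist picture [280,300]), tipped, well clear of the carton, handset and tape. The other things are unmoved. The computed beam is 45.0° down, 25.2 cm away and about 2 mm from the tray's middle.

```bash
python3 -c "
from rig import manip
print(manip.job_done())"
```

```text
the job is handed in; nothing more can be done
None
```

I drew the yellow torch straight up out of its cradle, past the catch, and handed the job in with it held steady, raised about 10 cm off the bench and touching nothing else. By my computed pose its lens shines 45° down, about 2 mm from the tray's middle and 25 cm away.

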